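Close up the microclimate box

TASK

Close up the microclimate box so that the leather sample in it can condition: push the silica-gel drawer at its front fully home, push the clear lid all the way down without slamming it, and push the bolt on the lid fully across into its keeper. Only push with the fingertips; pick nothing up, and leave the leather sample and the things standing round the box where they are.

Things in the scene. Friction and masses are not known exactly. Their poses are not given: they have to be found in the camera images.
- chamber: White metal box on rubber feet, fixed: 180 (x) x 300 (y) x 100 mm high. Origin: centre of its underside, on the bench; x to its back, y left, z up. Front face x = -90 mm. Open compartment under the lid: y -82 to 144, floor z = 54, rim z = 88 mm. Right of it (y -150 to -91) a closed side case, top z = 100 mm, with a dial 6 mm high at x = 40, y = -120 mm.
- drawer (a joint): Drawer with a black silica-gel cassette, low in the front of the box, sliding along the box's x. Metres pulled out: 0 = fully home (front flush with the box); starts 0.03 to 0.06 open. Stays where it is left; takes about 2 to 4 N to push.
- drawer_pull (a point): Centre of the front face of the drawer's aluminium pull: a flat upright strip 90 mm wide (along the box's y), z = 24 to 46 mm above the bench, 11 mm in front of the drawer's white front. With the drawer home it is at x = -101, y = 31, z = 35 mm of the box. Moves with the drawer.
- lid (a joint): Clear lid in an aluminium frame, hinged along the back of the box. Radians open: 0 = fully down, grows as its front edge rises, limit 1.6; starts at 0.8 to 1.15 (short of upright), so it is pushed shut on its outer face, from behind and above. Stiff friction hinges: it stays where it is left, also nearly shut; takes about 1 to 4 N at the front edge.
- lid_hinge (a point): Point on the hinge axis, at x = 88, y = 34, z = 95 mm in the box's frame; the axis runs along the box's y. The lid reaches 180 mm from it.
- lid_edge (a point): Middle of the lid's free front edge, 180 mm from the hinge axis. Lid 236 mm wide (118 to either side of here); frame 10 mm thick (outer face 5 mm off the plane through the hinge axis), its front bar 30 mm deep. The bolt stands on the outer face 128 to 152 mm from the hinge, y = -83 to 39 mm of the box; left of that the lid is plain.
- bolt (a joint): Steel barrel bolt on the lid's outer face near its front edge. Metres pushed across: 0 = drawn back, 0.030 = fully home; grows to the right (-y of the box); starts at 0 to 0.006. Its 8 mm rod enters the keeper at about 0.012 and meets it squarely only with the lid fully down; pushed across earlier it keeps the lid from closing. Takes 1 to 3 N; stays where it is left.
- bolt_knob (a point): Point on the bolt's upright knob, 5 mm below its top: a pin 9 mm thick with a 13 mm head, square to the lid. With the lid down: x = -52 mm of the box, y = -22 (drawn back) to -52 mm (home), this point at z = 133, top 138 mm; rod top z = 112; guides at y = 5 and y = -73 mm reach z = 116 mm.
- keeper_mouth (a point): Left mouth of the keeper, a steel staple fixed on the side case, which the bolt's rod slides into: x = -52, y = -94, z = 108 mm of the box; opening 13 mm wide, 12 mm high; the staple's top is at z = 117 mm.
- leather_block: Loose brown leather sample, 41 x 62 x 22 mm, lying on the perforated floor inside the box, to be left there untouched. Origin at the centre of its underside.
- pigment_jar: Loose glass pigment jar, 48 mm wide and 58 mm tall, standing on the bench 55 to 75 mm from the left or right side of the box (centre to wall); leave it. Origin at the centre of its underside.
- thread_spool: Loose wooden thread spool, 39 mm wide and 58 mm tall, standing on the bench at the other side of the box; leave it. Origin at the centre of its underside.
- bone_folder: Loose bone folder, 22 x 140 x 9 mm, lying on the bench to the right; leave it. Origin at the centre of its underside.
- tweezers: Loose steel tweezers, 13 x 132 x 9 mm, lying on the bench to the right; leave them. Origin at the centre of the underside.

How it is judged:
By the outcome, as a careful person would: the job done as asked, in the order asked, and still so for the second after the job is handed in, with the robot touching nothing.
It also fails if it takes over 51 s, if anything falls off the work surface, if the arm or the gripper's body presses on something with over 40 N, if the wrist force passes 120 N, or if a joint passes its speed limit or range.

ROBOT

A 6-joint arm with a two-finger parallel gripper is mounted at the origin on a cart in front of the work surface, level with it; the furniture and walls round the work are solid. World frame = base frame: x ahead of the robot, y to its left, z up, the work surface at z = 0. Lengths are in m, angles in degrees, forces in N, time in s.
With the tool pointing down it reaches from about 0.375 to 0.9 m from the base axis. Payload 3.1 kg.
Tool frame: the origin (TCP) lies on the centre line of the jaws, within the pads' length; the fingertips stand 25 mm ahead of it and the grasp point (between the pads) lies 6 mm ahead of it; z points along the fingers, y is the line along which they close (so a half turn about z gives the same grasp; the last joint's range is limited). The gripper opens to 87 mm and grips with 3 to 60 N. Pads are 19 mm wide; open, the fingers measure 117 mm over their backs; the gripper's body (75 mm by 190 mm) begins 51 mm behind the grasp point.
Start: joints at [-83.852, 30.224, 82.088, -0, 67.689, -10.227], TCP at [0.176, -0.6, 0.248] pointing down, gripper open.
Joint ranges: [-176.69, 176.69], [-43.24, 126.21], [12.49, 139.97], [-82, 262], [0, 151.66], [-163.58, 163.58]. Speed limits (degrees/s): [159.86, 159.86, 180, 180, 180, 180].

INTERFACE

Orientations are given as a 3x3 rotation matrix whose columns are the frame's x, y, z axes.
In Python, from rig import read_state, capture, camera_params, hand_in gives the robot as it stands.
- The arm moves only by the tool apply_moves, never from a script. Its argument "rows" is a list of rows, each an object of numbers: "x", "y", "z": the shift along the tool's x, y, z in mm; "rx", "ry", "rz": the turn, a rotation vector about the tool's x, y, z in units of 6 degrees (1.0 is 6 degrees); "claw": the closure in counts, from 0 (fully open) to 255 (shut). A call has 1 to 10 rows; each row is the pose to reach, as a shift and turn from the pose commanded when the call began, along the tool's axes at that moment; what a row does not reach only later rows make up. A row lasts 1/8 s, in which the tool goes at most 62.5 mm and 10.7 degrees, less where a joint would pass 70% of its speed; a pose out of reach is approached as far as the arm can. A call with a gripper value outside its range is refused whole. The fingers move at their own pace and stop on an object; the grip force is fixed at half the most. Time passes only in rows, so rows that repeat a pose let the fingers close. It gives the time, the measured TCP pose, the force, the opening and the grip force at its end, in the units of the state.
- read_state(): the state, without advancing time (a new reading comes with each control period).
- capture(name): name is "scene" or "side" or "wrist"; returns (picture, depth): 480x640x3 uint8, red, green, blue; 480x640 float32, m along the optical axis (not along the pixel's ray), 0 where there is no reading.
- camera_params(name): a dict with "fx", "fy", "cx", "cy" (pixels), "xyz" and "orientation" of the camera in the world. Camera axes: x right, y up, looking along -z (the intrinsics and any distortion apply to the point x, -y, -z); pixel columns grow to the right and rows downward; lengths in m; the calibration is good to about 2 mm. A picture is of the moment at which its call begins: read the wrist's pose just before it. camera_params takes no time and is no camera call; for the wrist camera it gives the pose at the moment of the call.
- hand_in(): hands the job in; it is judged then, once.
The state is a dict: "time_s": time; "joint_positions": joint angles; "qvel": joint speeds; "tau": joint torques, N m; "position": TCP position; "tcp_rot": TCP orientation; "force": force on the tool from outside, world axes, zero at the start; "moment": the same for the moment, N m; "opening": opening from 0.0 (shut) to 1.0 (fully open); "grasp_force": force on a finger pad.
Only numpy, scipy, OpenCV 4.12 (cv2) and the standard library are available. Lean on these libraries where they do the work, as an engineer would, in place of code of your own. Each camera call takes 0.05 s, during which the arm holds its last target. There are 200 camera calls.

## Working session

There is one attempt and no reset: what is moved stays moved. The work goes in short steps, Python scripts to look and compute and a tool call to move; the robot and the scene stay as the last step left them, time stands still between calls to the robot, and variables do not carry over. Pictures are saved under pics/ and viewed, at most 10 in all, crops included, and the job is handed in when it is done.

Besides the shell and the picture viewer there is one more tool, called after "Request:" by a JSON object that holds its "method" and its "body", one argument or row to a line. apply_moves: Moves the arm, as the interface text tells. Its arguments: {"type":"object","properties":{"rows":{"type":"array"}},"required":["rows"]}

```bash
ls; mkdir -p pics; python3 - <<'E'
from rig import *
import cv2,numpy as np
s=read_state();print(s['time_s'],s['position'],s['tcp_rot'])
ims=[]
for n in("scene","side"):
    p,d=capture(n);np.savez(f"pics/{n}0.npz",p=p,d=d);c=camera_params(n);print(n,c);print((d>0).mean())
    cv2.imwrite(f"pics/{n}0.png",p[...,::-1])
E
```

```text
pics
0.0 [ 0.17613992 -0.59895269  0.24655887] [[ 9.59441549e-01  2.81907518e-01 -2.53683100e-04]
 [ 2.81907400e-01 -9.59439216e-01  2.14674879e-03]
 [ 3.61791111e-04 -2.13119513e-03 -9.99997664e-01]]
scene {'fx': 518.2951660427527, 'fy': 518.2951660427527, 'cx': 319.6784842702185, 'cy': 240.19580884799177, 'xyz': array([0.23246897, 0.60691056, 0.95685088]), 'orientation': array([[-0.86764636,  0.37450804, -0.32700691],
       [-0.49705785, -0.63871338,  0.58734888],
       [ 0.01110318,  0.67215247,  0.7403295 ]])}
0.99603515625
side {'fx': 458.31588117496176, 'fy': 458.31588117496176, 'cx': 325.28511866845287, 'cy': 243.27695990662977, 'xyz': array([0.05481973, 0.73712536, 0.6708845 ]), 'orientation': array([[-0.81181156,  0.29103309, -0.50622301],
       [-0.58384617, -0.39082615,  0.71160282],
       [ 0.00925477,  0.87324376,  0.48719574]])}
0.9126204427083333
```

View pics/scene0.png

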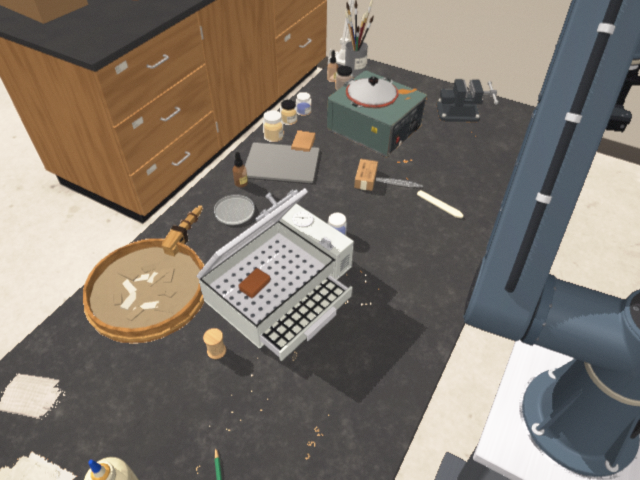

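View pics/side0.png

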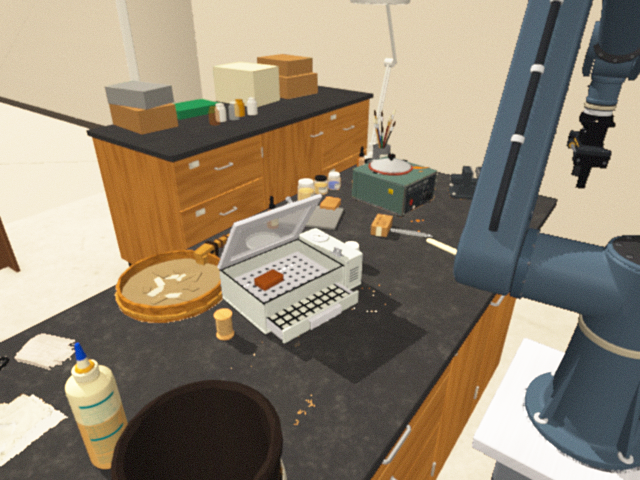

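The box sits at about pixel (275,270) in the scene view with its front facing the robot. The lid is up, the drawer is out, the spool is left at (215,345) and the jar is right at (338,225). Next I build a top-down map from depth and an enlarged crop.

```bash
cat > h.py <<'E'
import numpy as np,cv2
from rig import *
def cloud(n,d,c=None):
    c=c or camera_params(n)
    v,u=np.mgrid[:480,:640]
    P=np.stack([(u-c['cx'])/c['fx']*d,-(v-c['cy'])/c['fy']*d,-d],-1)
    return P@np.array(c['orientation']).T+c['xyz']
def ray(n,u,v,z,c=None):
    c=c or camera_params(n)
    r=np.array(c['orientation'])@np.array([(u-c['cx'])/c['fx'],-(v-c['cy'])/c['fy'],-1.])
    return c['xyz']+r*(z-c['xyz'][2])/r[2]
def proj(P,c):
    q=(np.atleast_2d(P)-c['xyz'])@np.array(c['orientation'])
    return np.stack([c['cx']+c['fx']*q[:,0]/-q[:,2],c['cy']-c['fy']*q[:,1]/-q[:,2]],-1)
E
python3 - <<'E'
from h import *
z=np.load('pics/scene0.npz');p,d=z['p'],z['d']
W=cloud('scene',d)
for u,v in[(275,270),(330,260),(215,345),(338,225),(300,345),(250,230),(440,205),(270,410)]:print(u,v,W[v,u].round(3),p[v,u])
# top-down: x up 0.3..0.9, y left
im=np.zeros((600,700,3),np.uint8)
for n in('side','scene'):
    z=np.load(f'pics/{n}0.npz');Wn=cloud(n,z['d']);m=(z['d']>0)&(Wn[...,2]>0.015)&(Wn[...,2]<.3)
    m&=(Wn[...,0]>.25)&(Wn[...,0]<.85)&(abs(Wn[...,1]-.05)<.35)
    X=Wn[m];r=((.85-X[:,0])*1000).astype(int)%600;cc=((.4-X[:,1])*1000).astype(int)%700
    h=np.uint8(np.clip(X[:,2]*800,0,255));col=cv2.applyColorMap(h[:,None],cv2.COLORMAP_JET)[:,0]
    for a,b,k in zip(r,cc,col):cv2.circle(im,(int(b),int(a)),1,k.tolist(),-1)
cv2.imwrite('pics/top0.png',im)
cv2.imwrite('pics/crop0.png',cv2.resize(p[175:365,190:365,::-1],None,fx=3.15,fy=3.15,interpolation=cv2.INTER_CUBIC))
E
```

```text
275 270 [0.671 0.021 0.057] [199 195 196]
330 260 [ 0.569 -0.046  0.083] [150 150 141]
215 345 [0.67  0.24  0.055] [161 129  92]
338 225 [ 0.617 -0.174  0.055] [216 209 199]
300 345 [ 0.543  0.126 -0.002] [61 59 57]
250 230 [0.673 0.087 0.246] [227 224 224]
440 205 [ 0.439 -0.413  0.011] [253 251 235]
270 410 [0.518 0.279 0.002] [81 78 76]
```

View pics/top0.png

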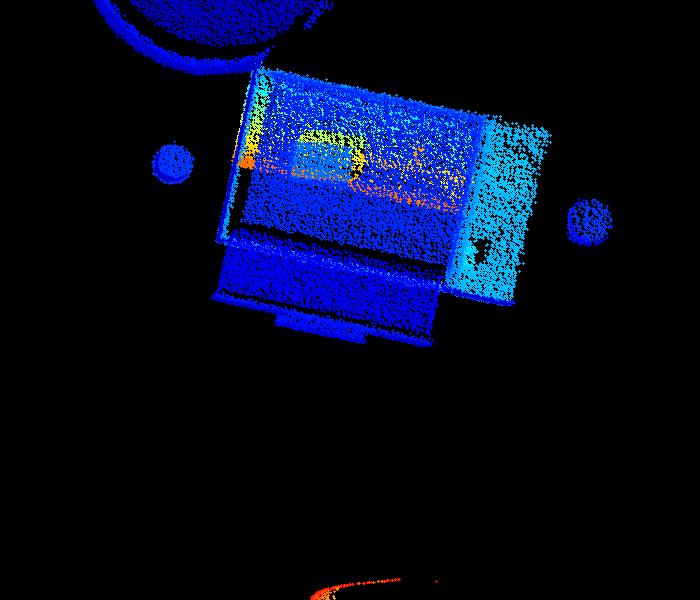

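View pics/crop0.png

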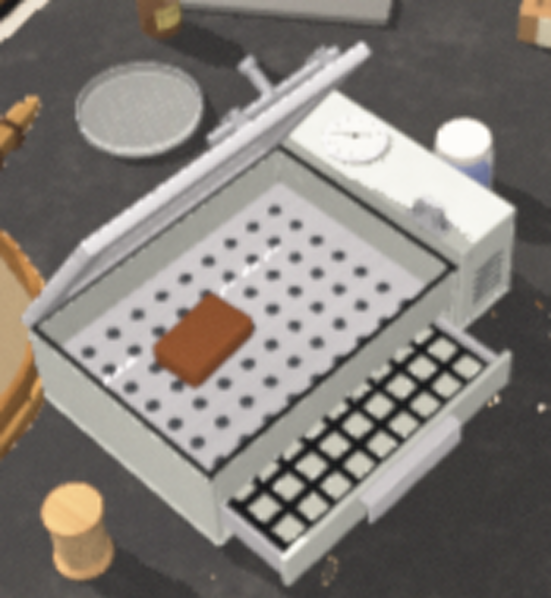

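The map shows the box yawed about -12°, front-left corner at (0.609, 0.183) and front-right at (0.546, -0.113). The drawer pull is at the front. Next I refine the pose, drawer opening and lid angle in the box frame.

```bash
cat >> h.py <<'E'
def load():
    L=[]
    for n in('scene','side'):
        z=np.load(f'pics/{n}0.npz');L.append((n,cloud(n,z['d']),z['d']>0,z['p']))
    return L
def Rz(a):
    c,s=np.cos(np.radians(a)),np.sin(np.radians(a));return np.array([[c,-s,0],[s,c,0],[0,0,1]])
E
python3 - <<'E'
from h import *
C=np.array([.6655,.0163,0]);yaw=-12.
for n,W,m,p in load():
    W=W[m]
    W=W[(abs(W[:,0]-.65)<.3)&(abs(W[:,1])<.35)]
    B=(W-C)@Rz(yaw)*1000
    x,y,z=B.T
    print(n)
    def st(k,a,m,q):print(k,m.sum(),np.percentile(a[m],q).round(1)) if m.sum() else print(k,0)
    ct=(abs(z-100)<4)&(y<-95)&(y>-160)&(abs(x)<110)
    st('casetop z',z,ct,[50]);st('case x',x,ct,[1,99]);st('case y',y,ct,[1,99])
    rim=(abs(z-88)<8)&(y>-80)&(y<160)&(x<-70)&(x>-110)
    st('rim z',z,rim,[50]);st('rim x',x,rim,[2,50,98])
    for a,b in((-70,-20),(80,130)): st('rim x %d'%a,x,rim&(y>a)&(y<b),[5,50,95])
    lw=(z>60)&(z<92)&(y>135)&(y<165)&(abs(x)<95);st('left y',y,lw,[5,50,95,99])
    for a,b in((-80,-40),(0,40)): st('left y %d'%a,y,lw&(x>a)&(x<b),[50,95])
    pl=(z>26)&(z<44)&(abs(y-31)<40)&(x<-100)&(x>-180);st('pull x',x,pl,[2,10,50]);st('pull z',z,pl,[50])
    pl2=(z>20)&(z<50)&(abs(y-31)<70)&(x<-140)&(x>-180);st('pully',y,pl2,[2,98])
    fr=(z>10)&(z<52)&(y>85)&(y<130)&(x<-95)&(x>-180);st('drawer front x',x,fr,[2,10])
    t=np.arctan2(z-95,88-x);r=np.hypot(z-95,88-x)
    ld=(z>130)&(r<190)&(y>-85)&(y<155)
    st('lid ang deg',np.degrees(t),ld,[5,25,50,75,95]);st('lid r',r,ld,[50,99])
    lf=ld&(r>152);st('lid bar ang',np.degrees(t),lf,[5,50,95]);st('lid y',y,lf,[1,99])
E
```

```text
scene
casetop z 1124 [99.4]
case x 1124 [-90.9  82.2]
case y 1124 [-148.4  -95.4]
rim z 451 [87.6]
rim x 451 [-91.7 -88.8 -75.6]
rim x -70 79 [-91.8 -89.4 -85.7]
rim x 80 96 [-90.5 -88.6 -85.1]
left y 634 [140.7 149.4 150.9 151.6]
left y -80 136 [150. 151.]
left y 0 123 [149.4 150.6]
pull x 692 [-159.2 -158.2 -123.8]
pull z 692 [35.4]
pully 608 [-34.3  97.8]
drawer front x 554 [-148.  -147.1]
lid ang deg 1408 [54.2 55.8 57.  58.8 64.6]
lid r 1408 [154.  182.4]
lid bar ang 717 [55.6 57.1 58.8]
lid y 717 [-80.8 151.9]
side
casetop z 598 [100.4]
case x 598 [-90.7  86.2]
case y 598 [-151.3  -95.6]
rim z 461 [87.3]
rim x 461 [-91.7 -88.4 -77.3]
rim x -70 85 [-91.6 -89.3 -85.3]
rim x 80 103 [-90.3 -88.1 -84.6]
left y 617 [139.6 147.6 149.1 149.8]
left y -80 135 [148.2 149.5]
left y 0 120 [147.7 148.9]
pull x 452 [-159.1 -158.1 -124.7]
pull z 452 [36.6]
pully 624 [-35.2  98.2]
drawer front x 436 [-147.6 -146.7]
lid ang deg 2707 [54.8 56.  56.5 57.  58.6]
lid r 2707 [124.6 181.9]
lid bar ang 881 [55.8 56.4 58.8]
lid y 881 [-81.  150.4]
```

```bash
cat >> h.py <<'E'
from scipy.spatial.transform import Rotation as Ro
C=np.array([.6655,.0163,0]);RB=Rz(-12.3)
def goal(tip,tilt=0):
    """tip in box mm, tilt deg (tool z leaning toward +x box); tool x = box x"""
    R=RB@np.diag([1,-1,-1])@Ro.from_euler('y',tilt,degrees=True).as_matrix()
    return C+RB@np.array(tip)/1000-R[:,2]*.025,R
def shift(tip,tilt=0,s=None):
    s=s or read_state();R0=np.array(s['tcp_rot']);p,R=goal(tip,tilt)
    d=R0.T@(p-s['position'])*1000;w=Ro.from_matrix(R0.T@R).as_rotvec(degrees=True)/6
    return d.round(1),w.round(2)
def here():
    s=read_state();R=np.array(s['tcp_rot']);t=RB.T@(s['position']+R[:,2]*.025-C)*1000
    print('t',s['time_s'],'tipB',t.round(1),'F box',(RB.T@s['force']).round(1),'open',s['opening'],'zB',(RB.T@R[:,2]).round(3));return s
E
python3 - <<'E'
from h import *
here()
print(shift([-205,31,150],15),shift([-190,31,33],15))
print(goal([-190,31,33],15)[0])
E
```

```text
t 0.1 tipB [-347.  -705.4  221.7] F box [-0.7  0.6 -0.2] open 0.9986803896061186 zB [-0.001  0.002 -1.   ]
(array([ 472.3, -580.9,   73.8]), array([-0.64,  2.45,  4.75])) (array([ 485.4, -573.5,  190.8]), array([-0.64,  2.45,  4.75]))
[0.48014333 0.08844259 0.05714815]
```

Request:
{"method": "apply_moves", "body": {
  "rows": [
    {"x": 472,"y": -581,"z": 40,"rx": -0.64,"ry": 2.45,"rz": 4.75,"claw": 255},
    {"x": 472,"y": -581,"z": 40,"rx": -0.64,"ry": 2.45,"rz": 4.75,"claw": 255},
    {"x": 472,"y": -581,"z": 40,"rx": -0.64,"ry": 2.45,"rz": 4.75,"claw": 255},
    {"x": 472,"y": -581,"z": 40,"rx": -0.64,"ry": 2.45,"rz": 4.75,"claw": 255},
    {"x": 472,"y": -581,"z": 40,"rx": -0.64,"ry": 2.45,"rz": 4.75,"claw": 255},
    {"x": 472,"y": -581,"z": 40,"rx": -0.64,"ry": 2.45,"rz": 4.75,"claw": 255},
    {"x": 472,"y": -581,"z": 40,"rx": -0.64,"ry": 2.45,"rz": 4.75,"claw": 255},
    {"x": 472,"y": -581,"z": 40,"rx": -0.64,"ry": 2.45,"rz": 4.75,"claw": 255},
    {"x": 472,"y": -581,"z": 40,"rx": -0.64,"ry": 2.45,"rz": 4.75,"claw": 255},
    {"x": 472,"y": -581,"z": 40,"rx": -0.64,"ry": 2.45,"rz": 4.75,"claw": 255}
  ]
}}

```text
time_s: 1.35
position: [0.4179, -0.0221, 0.2143]
tcp_rot: [[0.943, -0.214, 0.254], [-0.206, -0.977, -0.057], [0.26, 0.001, -0.966]]
force: [1.3, -0.4, -0.2]
opening: 0.021
grasp_force: 0.0
```

```bash
python3 - <<'E'
from h import *
here()
print(shift([-195,31,100],15),shift([-185,31,33],15))
E
```

```text
t 1.35 tipB [-227.3  -90.3  190.1] F box [ 1.3 -0.1 -0.2] open 0.020675784217552694 zB [ 0.26  -0.002 -0.966]
(array([   7.7, -121.4,   95.2]), array([ 0.01, -0.02, -0.  ])) (array([-1.000e-01, -1.215e+02,  1.625e+02]), array([ 0.01, -0.02, -0.  ]))
```

Request:
{"method": "apply_moves", "body": {
  "rows": [
    {"x": 8,"y": -60,"z": 50,"claw": 255},
    {"x": 8,"y": -121,"z": 95,"claw": 255},
    {"x": 0,"y": -121,"z": 125,"claw": 255},
    {"x": 0,"y": -121,"z": 150,"claw": 255},
    {"x": 0,"y": -121,"z": 160,"claw": 255},
    {"x": 0,"y": -121,"z": 160,"claw": 255}
  ]
}}

```text
validation failed for argument at $.ro...
```

```bash
python3 - <<'E'
from h import *
here()
ims=[]
p,d=capture('side');cv2.imwrite('pics/side1.png',cv2.resize(p[150:400,180:420,::-1],None,fx=2.4,fy=2.4))
print(shift([-185,31,33],15))
E
```

```text
t 1.35 tipB [-227.3  -90.3  190.1] F box [ 1.3 -0.1 -0.2] open 0.020675784217552694 zB [ 0.26  -0.002 -0.966]
(array([   1.8, -112.4,  163.3]), array([-0.04, -0.01,  0.08]))
```

View pics/side1.png

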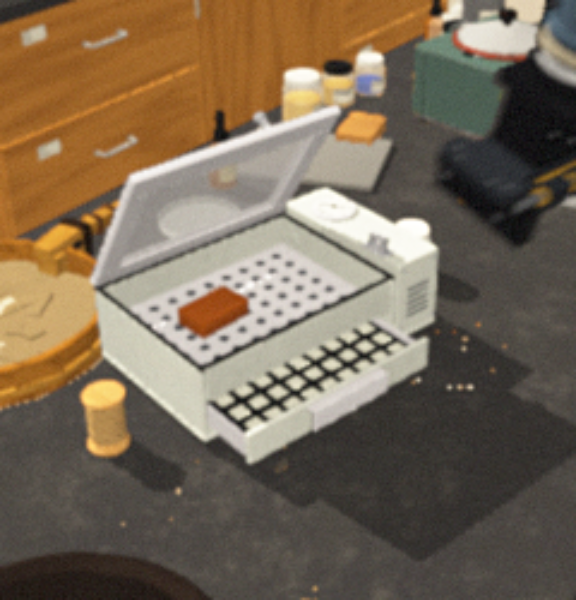

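The move was refused; it probably needs every key in each row. The picture shows the scene untouched and the gripper right of the box at about (520,180).

Request:
{"method": "apply_moves", "body": {
  "rows": [
    {"x": 2,"y": -60,"z": 50,"rx": 0,"ry": 0,"rz": 0,"claw": 255},
    {"x": 2,"y": -112,"z": 95,"rx": 0,"ry": 0,"rz": 0,"claw": 255},
    {"x": 2,"y": -112,"z": 125,"rx": 0,"ry": 0,"rz": 0,"claw": 255},
    {"x": 2,"y": -112,"z": 150,"rx": 0,"ry": 0,"rz": 0,"claw": 255},
    {"x": 2,"y": -112,"z": 162,"rx": 0,"ry": 0,"rz": 0,"claw": 255},
    {"x": 2,"y": -112,"z": 162,"rx": 0,"ry": 0,"rz": 0,"claw": 255}
  ]
}}

```text
time_s: 2.15
position: [0.4836, 0.0757, 0.057]
tcp_rot: [[0.944, -0.213, 0.251], [-0.205, -0.977, -0.057], [0.257, 0.002, -0.966]]
force: [-0.8, 0.1, -0.2]
opening: 0.004
grasp_force: 0.0
```

```bash
python3 - <<'E'
from h import *
here()
for x in(-185,-170,-120,-105,-98):print(x,shift([x,31,33],15))
E
```

```text
t 2.15 tipB [-184.    19.2   32.8] F box [-0.8 -0.1 -0.2] open 0.004420701480093166 zB [ 0.257 -0.002 -0.966]
-185 (array([ -1. , -11.7,  -0.5]), array([0.02, 0.02, 0.01]))
-170 (array([ 13.5, -11.7,   3.4]), array([0.02, 0.02, 0.01]))
-120 (array([ 61.8, -11.7,  16.2]), array([0.02, 0.02, 0.01]))
-105 (array([ 76.3, -11.7,  20.1]), array([0.02, 0.02, 0.01]))
-98 (array([ 83.1, -11.7,  21.9]), array([0.02, 0.02, 0.01]))
```

Request:
{"method": "apply_moves", "body": {
  "rows": [
    {"x": 5,"y": -12,"z": 1,"rx": 0,"ry": 0,"rz": 0,"claw": 255},
    {"x": 14,"y": -12,"z": 3,"rx": 0,"ry": 0,"rz": 0,"claw": 255},
    {"x": 22,"y": -12,"z": 5,"rx": 0,"ry": 0,"rz": 0,"claw": 255},
    {"x": 30,"y": -12,"z": 8,"rx": 0,"ry": 0,"rz": 0,"claw": 255},
    {"x": 38,"y": -12,"z": 10,"rx": 0,"ry": 0,"rz": 0,"claw": 255},
    {"x": 46,"y": -12,"z": 12,"rx": 0,"ry": 0,"rz": 0,"claw": 255},
    {"x": 54,"y": -12,"z": 14,"rx": 0,"ry": 0,"rz": 0,"claw": 255},
    {"x": 60,"y": -12,"z": 16,"rx": 0,"ry": 0,"rz": 0,"claw": 255},
    {"x": 66,"y": -12,"z": 17,"rx": 0,"ry": 0,"rz": 0,"claw": 255},
    {"x": 68,"y": -12,"z": 18,"rx": 0,"ry": 0,"rz": 0,"claw": 255}
  ]
}}

```text
time_s: 3.4
position: [0.5556, 0.0725, 0.0582]
tcp_rot: [[0.944, -0.213, 0.253], [-0.206, -0.977, -0.057], [0.259, 0.001, -0.966]]
force: [-1.2, 0.8, 1.9]
opening: 0.002
grasp_force: 1.0
```

```bash
python3 - <<'E'
from h import *
here()
E
```

```text
t 3.4 tipB [-112.9   31.5   34.1] F box [-1.4  0.5  1.9] open 0.001940701321839243 zB [ 0.259 -0.001 -0.966]
```

Request:
{"method": "apply_moves", "body": {
  "rows": [
    {"x": 1,"y": 0,"z": 0.3,"rx": 0,"ry": 0,"rz": 0,"claw": 255},
    {"x": 2,"y": 0,"z": 0.5,"rx": 0,"ry": 0,"rz": 0,"claw": 255},
    {"x": 3,"y": 0,"z": 0.8,"rx": 0,"ry": 0,"rz": 0,"claw": 255},
    {"x": 4,"y": 0,"z": 1,"rx": 0,"ry": 0,"rz": 0,"claw": 255},
    {"x": 4,"y": 0,"z": 1,"rx": 0,"ry": 0,"rz": 0,"claw": 255}
  ]
}}

```text
time_s: 4.03
position: [0.557, 0.0721, 0.0582]
tcp_rot: [[0.945, -0.213, 0.249], [-0.205, -0.977, -0.056], [0.255, 0.002, -0.967]]
force: [-5.8, 2.5, 4.4]
opening: 0.007
grasp_force: 3.2
```

```bash
python3 - <<'E'
from h import *
here()
E
```

```text
t 4.025 tipB [-111.5   31.4   34. ] F box [-6.2  1.2  4.4] open 0.006762476499333355 zB [ 0.255 -0.002 -0.967]
```

Request:
{"method": "apply_moves", "body": {
  "rows": [
    {"x": 2,"y": 0,"z": 0.5,"rx": 0,"ry": 0,"rz": 0,"claw": 255},
    {"x": 4,"y": 0,"z": 1,"rx": 0,"ry": 0,"rz": 0,"claw": 255},
    {"x": 4,"y": 0,"z": 1,"rx": 0,"ry": 0,"rz": 0,"claw": 255}
  ]
}}

```text
time_s: 4.4
position: [0.5574, 0.0718, 0.0576]
tcp_rot: [[0.947, -0.213, 0.242], [-0.205, -0.977, -0.056], [0.248, 0.004, -0.969]]
force: [-12.7, 4.6, 9.0]
opening: 0.002
grasp_force: 6.1
```

```bash
python3 - <<'E'
from h import *
here()
E
```

```text
t 4.4 tipB [-111.3   31.1   33.4] F box [-13.4   1.8   9. ] open 0.0017672005591975134 zB [ 0.248 -0.004 -0.969]
```

Request:
{"method": "apply_moves", "body": {
  "rows": [
    {"x": -25,"y": 0,"z": -5,"rx": 0,"ry": 0,"rz": 0,"claw": 255},
    {"x": -60,"y": 0,"z": -25,"rx": 0,"ry": 0,"rz": 0,"claw": 255},
    {"x": -55,"y": -20,"z": -85,"rx": 0,"ry": -1,"rz": 0,"claw": 255},
    {"x": -30,"y": -40,"z": -145,"rx": 0,"ry": -2,"rz": 0,"claw": 255},
    {"x": -5,"y": -55,"z": -205,"rx": 0,"ry": -2.5,"rz": 0,"claw": 255},
    {"x": 10,"y": -55,"z": -260,"rx": 0,"ry": -2.5,"rz": 0,"claw": 255},
    {"x": 10,"y": -55,"z": -275,"rx": 0,"ry": -2.5,"rz": 0,"claw": 255},
    {"x": 10,"y": -55,"z": -275,"rx": 0,"ry": -2.5,"rz": 0,"claw": 255}
  ]
}}

```text
time_s: 5.4
position: [0.518, 0.1385, 0.3311]
tcp_rot: [[0.977, -0.213, 0.013], [-0.213, -0.977, -0.001], [0.013, -0.002, -1.0]]
force: [1.1, 0.0, 0.1]
opening: 0.004
grasp_force: 0.0
```

```bash
python3 - <<'E'
from h import *
here()
for n in('scene','side'):
    p,d=capture(n);W=cloud(n,d)[d>0];x,y,z=((W-C)@RB*1000).T
    pl=(z>26)&(z<44)&(abs(y-31)<40)&(x<-96)&(x>-180);print(n,pl.sum(),np.percentile(x[pl],[5,50]))
    f=(z>10)&(z<50)&(y>85)&(y<120)&(x<-80)&(x>-180);print(np.percentile(x[f],[5,50]))
    cv2.imwrite(f'pics/{n}2.png',p[...,::-1])
    t=np.degrees(np.arctan2(z-95,88-x));r=np.hypot(z-95,88-x);ld=(r<182)&(r>152)&(y>-85)&(y<155)&(z>130)&(t<75);print('lid',np.median(t[ld]))
for q in([55,85,300],[28,85,260],[28,85,248]):print(q,shift(q,0))
E
```

```text
t 5.4 tipB [-169.8   88.   306.1] F box [1.  0.2 0.1] open 0.00385364554921138 zB [ 0.013  0.002 -1.   ]
scene 137 [-102.81698117 -101.27458676]
[-91.40233473 -90.07270714]
lid 57.16949619713776
side 172 [-101.94820483 -100.4080201 ]
[-91.09432058 -89.20091602]
lid 56.30746795117105
[55, 85, 300] (array([227.8,   2. ,   2.3]), array([ 0.01, -0.02,  0.  ]))
[28, 85, 260] (array([200.7,   1.9,  42.3]), array([ 0.01, -0.02,  0.  ]))
[28, 85, 248] (array([200.7,   1.9,  54.3]), array([ 0.01, -0.02,  0.  ]))
```

Request:
{"method": "apply_moves", "body": {
  "rows": [
    {"x": 60,"y": 2,"z": 0,"rx": 0,"ry": 0,"rz": 0,"claw": 255},
    {"x": 120,"y": 2,"z": 0,"rx": 0,"ry": 0,"rz": 0,"claw": 255},
    {"x": 180,"y": 2,"z": 0,"rx": 0,"ry": 0,"rz": 0,"claw": 255},
    {"x": 215,"y": 2,"z": 0,"rx": 0,"ry": 0,"rz": 0,"claw": 255},
    {"x": 215,"y": 2,"z": 10,"rx": 0,"ry": 0,"rz": 0,"claw": 255},
    {"x": 214,"y": 2,"z": 30,"rx": 0,"ry": 0,"rz": 0,"claw": 255},
    {"x": 214,"y": 2,"z": 50,"rx": 0,"ry": 0,"rz": 0,"claw": 255},
    {"x": 214,"y": 2,"z": 54,"rx": 0,"ry": 0,"rz": 0,"claw": 255},
    {"x": 214,"y": 2,"z": 54,"rx": 0,"ry": 0,"rz": 0,"claw": 255}
  ]
}}

```text
time_s: 6.62
position: [0.7227, 0.0907, 0.2718]
tcp_rot: [[0.977, -0.213, -0.002], [-0.213, -0.977, -0.001], [-0.001, 0.002, -1.0]]
force: [0.1, 0.0, 0.5]
opening: 0.005
grasp_force: 0.0
```

```bash
cat >> h.py <<'E'
def arc(angs,r=165,y=85,off=5):
    s=here()
    for a in angs:
        t=np.radians(a);c=np.array([88-r*np.cos(t)+off*np.sin(t)+9.5,y,95+r*np.sin(t)+off*np.cos(t)])
        print(a,c.round(0),*shift(c,0,s))
E
python3 - <<'E'
from h import *
arc([60,57,54,51,48,45,42,39,36,33,30])
E
```

```text
t 6.625 tipB [ 40.   84.8 246.8] F box [0.1 0.1 0.5] open 0.00469422719189058 zB [-0.001 -0.002 -1.   ]
60 [ 19.  85. 240.] [-20.7  -0.1   6.5] [0.02 0.01 0.  ]
57 [ 12.  85. 236.] [-28.2  -0.1  10.8] [0.02 0.01 0.  ]
54 [  5.  85. 231.] [-35.5  -0.1  15.5] [0.02 0.01 0.  ]
51 [ -2.  85. 226.] [-42.5  -0.2  20.5] [0.02 0.01 0.  ]
48 [ -9.  85. 221.] [-49.2  -0.2  25.9] [0.02 0.01 0.  ]
45 [-16.  85. 215.] [-55.7  -0.2  31.7] [0.02 0.01 0.  ]
42 [-22.  85. 209.] [-61.8  -0.2  37.8] [0.02 0.01 0.  ]
39 [-28.  85. 203.] [-67.6  -0.2  44.2] [0.02 0.01 0.  ]
36 [-33.  85. 196.] [-73.   -0.2  50.9] [0.02 0.01 0.  ]
33 [-38.  85. 189.] [-78.1  -0.2  57.9] [0.02 0.01 0.  ]
30 [-43.  85. 182.] [-82.9  -0.2  65.1] [0.02 0.01 0.  ]
```

Request:
{"method": "apply_moves", "body": {
  "rows": [
    {"x": -21,"y": 0,"z": 6.5,"rx": 0,"ry": 0,"rz": 0,"claw": 255},
    {"x": -28,"y": 0,"z": 11,"rx": 0,"ry": 0,"rz": 0,"claw": 255},
    {"x": -32,"y": 0,"z": 13,"rx": 0,"ry": 0,"rz": 0,"claw": 255},
    {"x": -35.5,"y": 0,"z": 15.5,"rx": 0,"ry": 0,"rz": 0,"claw": 255},
    {"x": -39,"y": 0,"z": 18,"rx": 0,"ry": 0,"rz": 0,"claw": 255},
    {"x": -42.5,"y": 0,"z": 20.5,"rx": 0,"ry": 0,"rz": 0,"claw": 255},
    {"x": -46,"y": 0,"z": 23,"rx": 0,"ry": 0,"rz": 0,"claw": 255},
    {"x": -49,"y": 0,"z": 26,"rx": 0,"ry": 0,"rz": 0,"claw": 255},
    {"x": -52.5,"y": 0,"z": 29,"rx": 0,"ry": 0,"rz": 0,"claw": 255},
    {"x": -56,"y": 0,"z": 32,"rx": 0,"ry": 0,"rz": 0,"claw": 255}
  ]
}}

```text
time_s: 7.88
position: [0.6686, 0.1024, 0.2404]
tcp_rot: [[0.977, -0.213, 0.0], [-0.213, -0.977, -0.001], [0.001, 0.001, -1.0]]
force: [1.0, 1.0, 1.0]
opening: 0.005
grasp_force: 0.4
```

```bash
python3 - <<'E'
from h import *
arc([43,41,39,37,35,33,31,29,27,25])
E
```

```text
t 7.875 tipB [-15.3  84.8 215.4] F box [0.8 1.2 1. ] open 0.004630308882524798 zB [ 0.001 -0.001 -1.   ]
43 [-20.  85. 211.] [-4.5 -0.2  4.2] [ 0.01 -0.01 -0.  ]
41 [-24.  85. 207.] [-8.5 -0.2  8.4] [ 0.01 -0.01 -0.  ]
39 [-28.  85. 203.] [-12.3  -0.2  12.7] [ 0.01 -0.01 -0.  ]
37 [-31.  85. 198.] [-16.   -0.2  17.1] [ 0.01 -0.01 -0.  ]
35 [-35.  85. 194.] [-19.5  -0.2  21.7] [ 0.01 -0.01 -0.  ]
33 [-38.  85. 189.] [-22.9  -0.2  26.3] [ 0.01 -0.01 -0.  ]
31 [-41.  85. 184.] [-26.1  -0.2  31.1] [ 0.01 -0.01 -0.  ]
29 [-44.  85. 179.] [-29.1  -0.2  36. ] [ 0.01 -0.01 -0.  ]
27 [-47.  85. 174.] [-32.   -0.2  41. ] [ 0.01 -0.01 -0.  ]
25 [-50.  85. 169.] [-34.7  -0.2  46.1] [ 0.01 -0.01 -0.  ]
```

Contact force is about 1.5 N and the lid is following the arc.

Request:
{"method": "apply_moves", "body": {
  "rows": [
    {"x": -4.5,"y": 0,"z": 4,"rx": 0,"ry": 0,"rz": 0,"claw": 255},
    {"x": -8.5,"y": 0,"z": 8.5,"rx": 0,"ry": 0,"rz": 0,"claw": 255},
    {"x": -12.5,"y": 0,"z": 12.5,"rx": 0,"ry": 0,"rz": 0,"claw": 255},
    {"x": -16,"y": 0,"z": 17,"rx": 0,"ry": 0,"rz": 0,"claw": 255},
    {"x": -19.5,"y": 0,"z": 21.5,"rx": 0,"ry": 0,"rz": 0,"claw": 255},
    {"x": -23,"y": 0,"z": 26.5,"rx": 0,"ry": 0,"rz": 0,"claw": 255},
    {"x": -26,"y": 0,"z": 31,"rx": 0,"ry": 0,"rz": 0,"claw": 255},
    {"x": -29,"y": 0,"z": 36,"rx": 0,"ry": 0,"rz": 0,"claw": 255},
    {"x": -32,"y": 0,"z": 41,"rx": 0,"ry": 0,"rz": 0,"claw": 255},
    {"x": -34.5,"y": 0,"z": 46,"rx": 0,"ry": 0,"rz": 0,"claw": 255}
  ]
}}

```text
time_s: 9.12
position: [0.6349, 0.1098, 0.1943]
tcp_rot: [[0.977, -0.213, 0.0], [-0.213, -0.977, -0.001], [0.0, 0.001, -1.0]]
force: [0.7, 0.5, -0.2]
opening: 0.004
grasp_force: 0.2
```

```bash
python3 - <<'E'
from h import *
arc([23,21,19,17,15,13,11,9.5,8,6.5])
E
```

```text
t 9.125 tipB [-49.8  84.8 169.3] F box [ 0.5  0.6 -0.2] open 0.0044554121283962985 zB [ 0.    -0.001 -1.   ]
23 [-52.  85. 164.] [-2.6 -0.2  5.2] [ 0.01 -0.   -0.  ]
21 [-55.  85. 159.] [-4.9 -0.2 10.5] [ 0.01 -0.   -0.  ]
19 [-57.  85. 153.] [-7.1 -0.2 15.9] [ 0.01 -0.   -0.  ]
17 [-59.  85. 148.] [-9.  -0.2 21.3] [ 0.01 -0.   -0.  ]
15 [-61.  85. 143.] [-10.8  -0.2  26.8] [ 0.01 -0.   -0.  ]
13 [-62.  85. 137.] [-12.3  -0.2  32.3] [ 0.01 -0.   -0.  ]
11 [-64.  85. 131.] [-13.7  -0.2  37.9] [ 0.01 -0.   -0.  ]
9.5 [-64.  85. 127.] [-14.6  -0.2  42.1] [ 0.01 -0.   -0.  ]
8 [-65.  85. 123.] [-15.4  -0.3  46.4] [ 0.01 -0.   -0.  ]
6.5 [-66.  85. 119.] [-16.1  -0.3  50.7] [ 0.01 -0.   -0.  ]
```

Request:
{"method": "apply_moves", "body": {
  "rows": [
    {"x": -2.5,"y": 0,"z": 5,"rx": 0,"ry": 0,"rz": 0,"claw": 255},
    {"x": -5,"y": 0,"z": 10.5,"rx": 0,"ry": 0,"rz": 0,"claw": 255},
    {"x": -7,"y": 0,"z": 16,"rx": 0,"ry": 0,"rz": 0,"claw": 255},
    {"x": -9,"y": 0,"z": 21,"rx": 0,"ry": 0,"rz": 0,"claw": 255},
    {"x": -11,"y": 0,"z": 26,"rx": 0,"ry": 0,"rz": 0,"claw": 255},
    {"x": -12,"y": 0,"z": 30,"rx": 0,"ry": 0,"rz": 0,"claw": 255},
    {"x": -13,"y": 0,"z": 34,"rx": 0,"ry": 0,"rz": 0,"claw": 255},
    {"x": -14,"y": 0,"z": 38,"rx": 0,"ry": 0,"rz": 0,"claw": 255},
    {"x": -14.5,"y": 0,"z": 42,"rx": 0,"ry": 0,"rz": 0,"claw": 255},
    {"x": -15,"y": 0,"z": 45,"rx": 0,"ry": 0,"rz": 0,"claw": 255}
  ]
}}

```text
time_s: 10.38
position: [0.6205, 0.1128, 0.1494]
tcp_rot: [[0.977, -0.213, 0.0], [-0.213, -0.977, -0.002], [0.001, 0.001, -1.0]]
force: [-0.5, -0.0, 0.3]
opening: 0.006
grasp_force: 0.1
```

```bash
python3 - <<'E'
from h import *
arc([8,4,2,0])
p,d=capture('side');cv2.imwrite('pics/side3.png',cv2.resize(p[150:400,180:420,::-1],None,fx=2.4,fy=2.4))
E
```

```text
t 10.375 tipB [-64.6  84.7 124.4] F box [-0.5 -0.1  0.3] open 0.005579993158068825 zB [ 0.001 -0.001 -1.   ]
8 [-65.  85. 123.] [-0.6 -0.3  1.5] [ 0.01 -0.01 -0.  ]
4 [-67.  85. 111.] [-2.2 -0.3 12.9] [ 0.01 -0.01 -0.  ]
2 [-67.  85. 106.] [-2.7 -0.3 18.6] [ 0.01 -0.01 -0.  ]
0 [-68.  85. 100.] [-2.9 -0.3 24.4] [ 0.01 -0.01 -0.  ]
```

View pics/side3.png

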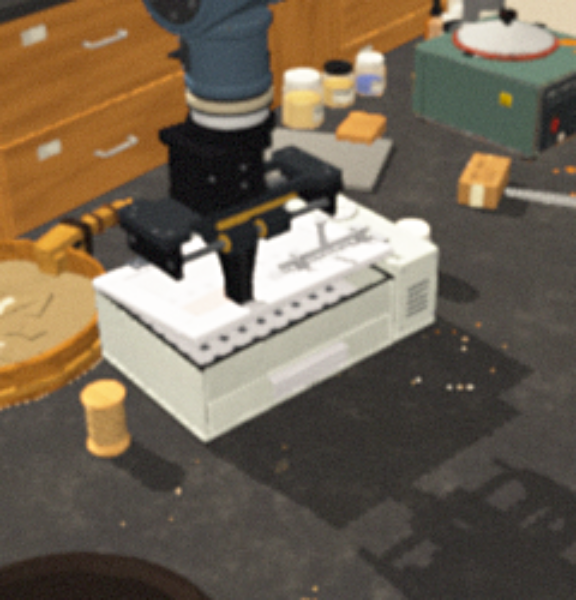

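The lid is nearly down with the fingertip on it at (240,295), and the drawer is flush. I finish slowly.

Request:
{"method": "apply_moves", "body": {
  "rows": [
    {"x": -1,"y": 0,"z": 4,"rx": 0,"ry": 0,"rz": 0,"claw": 255},
    {"x": -1.5,"y": 0,"z": 7,"rx": 0,"ry": 0,"rz": 0,"claw": 255},
    {"x": -2,"y": 0,"z": 10,"rx": 0,"ry": 0,"rz": 0,"claw": 255},
    {"x": -2,"y": 0,"z": 13,"rx": 0,"ry": 0,"rz": 0,"claw": 255},
    {"x": -2.5,"y": 0,"z": 15.5,"rx": 0,"ry": 0,"rz": 0,"claw": 255},
    {"x": -2.5,"y": 0,"z": 18,"rx": 0,"ry": 0,"rz": 0,"claw": 255},
    {"x": -2.5,"y": 0,"z": 20,"rx": 0,"ry": 0,"rz": 0,"claw": 255},
    {"x": -3,"y": 0,"z": 22,"rx": 0,"ry": 0,"rz": 0,"claw": 255},
    {"x": -3,"y": 0,"z": 23.5,"rx": 0,"ry": 0,"rz": 0,"claw": 255},
    {"x": -3,"y": 0,"z": 25,"rx": 0,"ry": 0,"rz": 0,"claw": 255}
  ]
}}

```text
time_s: 11.68
position: [0.6176, 0.1134, 0.1253]
tcp_rot: [[0.977, -0.213, 0.0], [-0.213, -0.977, -0.002], [0.001, 0.001, -1.0]]
force: [-3.0, 0.4, 10.5]
opening: 0.004
grasp_force: 4.9
```

```bash
python3 - <<'E'
from h import *
here()
E
```

```text
t 11.675 tipB [-67.5  84.6 100.3] F box [-3.  -0.2 10.5] open 0.0038114644614238953 zB [ 0.001 -0.001 -1.   ]
```

Request:
{"method": "apply_moves", "body": {
  "rows": [
    {"x": 0,"y": 0,"z": 1,"rx": 0,"ry": 0,"rz": 0,"claw": 255},
    {"x": 0,"y": 0,"z": 2,"rx": 0,"ry": 0,"rz": 0,"claw": 255},
    {"x": 0,"y": 0,"z": 2,"rx": 0,"ry": 0,"rz": 0,"claw": 255}
  ]
}}

```text
time_s: 12.05
position: [0.6176, 0.1134, 0.1253]
tcp_rot: [[0.977, -0.213, 0.001], [-0.213, -0.977, -0.002], [0.001, 0.001, -1.0]]
force: [-4.1, -0.7, 13.6]
opening: 0.007
grasp_force: 6.7
```

```bash
python3 - <<'E'
from h import *
here()
E
```

```text
t 12.05 tipB [-67.5  84.6 100.3] F box [-3.9 -1.6 13.6] open 0.006575605953569473 zB [ 0.001 -0.001 -1.   ]
```

Position doesn't change as force rises, so the lid is fully down. I lift off and look at the bolt from above.

Request:
{"method": "apply_moves", "body": {
  "rows": [
    {"x": 0,"y": 0,"z": -15,"rx": 0,"ry": 0,"rz": 0,"claw": 255},
    {"x": 5,"y": 0,"z": -55,"rx": 0,"ry": 0,"rz": 0,"claw": 255},
    {"x": 15,"y": 0,"z": -90,"rx": 0,"ry": 0,"rz": 0,"claw": 255},
    {"x": 15,"y": 0,"z": -90,"rx": 0,"ry": 0,"rz": 0,"claw": 255},
    {"x": 15,"y": 0,"z": -90,"rx": 0,"ry": 0,"rz": 0,"claw": 255}
  ]
}}

```text
time_s: 12.68
position: [0.6313, 0.1104, 0.212]
tcp_rot: [[0.977, -0.213, -0.001], [-0.213, -0.977, -0.001], [-0.001, 0.002, -1.0]]
force: [-0.1, 0.6, -0.2]
opening: 0.002
grasp_force: 0.0
```

```bash
cat > bolt.py <<'E'
from h import *
def bolt():
  for n in('scene','side'):
    p,d=capture(n);W=cloud(n,d)[d>0];x,y,z=((W-C)@RB*1000).T
    k=(z>119)&(z<142)&(abs(x+52)<14)&(y<10)&(y>-75)
    print(n,'knob',k.sum(),[np.percentile(a[k],[5,50,95]).round(1) for a in(x,y,z)] if k.sum() else '')
    l=(z>85)&(z<115)&(x<-65)&(x>-90)&(y>60)&(y<140);print('lid front z',np.percentile(z[l],[50,95]).round(1))
    cv2.imwrite(f'pics/{n}_b{int(read_state()["time_s"]*100)}.png',cv2.resize(p[165:365,190:390,::-1],None,fx=3,fy=3))
E
python3 - <<'E'
from bolt import *
here()
c=camera_params('wrist');s=read_state()
p,d=capture('wrist');cv2.imwrite('pics/wrist4.png',p[...,::-1]);np.savez('pics/wrist4.npz',d=d)
bolt()
k=C+RB@np.array([[-52,-22,133],[-52,-52,133],[-52,-94,108]])/1000@np.eye(3) if 0 else C+np.array([[-52,-22,133],[-52,-52,133],[-52,-94,108]])/1000@RB.T
print(proj(k,c).round())
E
ls pics
```

```text
t 12.675 tipB [-53.5  84.6 187. ] F box [-0.2  0.6 -0.2] open 0.002357452554311294 zB [-0.001 -0.002 -1.   ]
scene knob 43 [array([-57.6, -55. , -48.3]), array([-30.9, -25.2, -21.5]), array([120.7, 134.2, 138.4])]
lid front z [ 99.1 101.6]
side knob 41 [array([-58.3, -54.5, -47.8]), array([-31. , -27.4, -23. ]), array([119.3, 132.9, 138.8])]
lid front z [100. 102.]
[[507. 258.]
 [560. 258.]
 [604. 245.]]
crop0.png
scene0.npz
scene0.png
scene2.png
scene_b1277.png
side0.npz
side0.png
side1.png
side2.png
side3.png
side_b1282.png
top0.png
wrist4.npz
wrist4.png
```

View pics/wrist4.png

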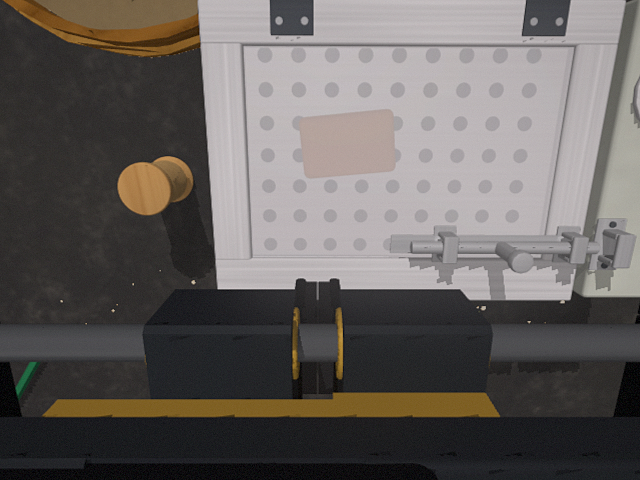

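The wrist view shows the lid down, the knob head at (520,262), the keeper at (612,245), and the spool and leather undisturbed. I approach the knob from its left.

```bash
python3 - <<'E'
from h import *
for q in([-52.5,12,150],[-52.5,12,121],[-52.5,-10,121],[-52.5,-30,121]):print(q,shift(q,0))
E
```

```text
[-52.5, 12, 150] (array([ 1.5, 72.5, 36.1]), array([0.02, 0.03, 0.  ]))
[-52.5, 12, 121] (array([ 1.6, 72.5, 65.1]), array([0.02, 0.03, 0.  ]))
[-52.5, -10, 121] (array([ 1.5, 94.5, 65.2]), array([0.02, 0.03, 0.  ]))
[-52.5, -30, 121] (array([  1.5, 114.5,  65.2]), array([0.02, 0.03, 0.  ]))
```

Request:
{"method": "apply_moves", "body": {
  "rows": [
    {"x": 1,"y": 35,"z": 15,"rx": 0,"ry": 0,"rz": 0,"claw": 255},
    {"x": 1,"y": 70,"z": 35,"rx": 0,"ry": 0,"rz": 0,"claw": 255},
    {"x": 1,"y": 72,"z": 50,"rx": 0,"ry": 0,"rz": 0,"claw": 255},
    {"x": 1,"y": 72,"z": 60,"rx": 0,"ry": 0,"rz": 0,"claw": 255},
    {"x": 1,"y": 72,"z": 64.5,"rx": 0,"ry": 0,"rz": 0,"claw": 255},
    {"x": 1,"y": 72,"z": 64.5,"rx": 0,"ry": 0,"rz": 0,"claw": 255}
  ]
}}

```text
time_s: 13.58
position: [0.618, 0.0406, 0.1481]
tcp_rot: [[0.977, -0.212, 0.0], [-0.212, -0.977, -0.001], [0.0, 0.001, -1.0]]
force: [0.3, -0.3, -0.5]
opening: 0.006
grasp_force: 0.0
```

```bash
python3 - <<'E'
from h import *
here();print(shift([-52.5,-30,121]))
E
```

```text
t 13.575 tipB [-51.6  13.6 123.1] F box [ 0.3 -0.2 -0.5] open 0.005939732776974489 zB [ 0.    -0.001 -1.   ]
(array([-1. , 43.7,  2.1]), array([ 0.01, -0.  ,  0.01]))
```

Request:
{"method": "apply_moves", "body": {
  "rows": [
    {"x": -1,"y": 6,"z": 1.5,"rx": 0,"ry": 0,"rz": 0,"claw": 255},
    {"x": -1,"y": 12,"z": 1.5,"rx": 0,"ry": 0,"rz": 0,"claw": 255},
    {"x": -1,"y": 17,"z": 1.5,"rx": 0,"ry": 0,"rz": 0,"claw": 255},
    {"x": -1,"y": 21,"z": 1.5,"rx": 0,"ry": 0,"rz": 0,"claw": 255},
    {"x": -1,"y": 25,"z": 1.5,"rx": 0,"ry": 0,"rz": 0,"claw": 255},
    {"x": -1,"y": 29,"z": 1.5,"rx": 0,"ry": 0,"rz": 0,"claw": 255},
    {"x": -1,"y": 33,"z": 1.5,"rx": 0,"ry": 0,"rz": 0,"claw": 255},
    {"x": -1,"y": 36,"z": 1.5,"rx": 0,"ry": 0,"rz": 0,"claw": 255},
    {"x": -1,"y": 38,"z": 1.5,"rx": 0,"ry": 0,"rz": 0,"claw": 255}
  ]
}}

```text
time_s: 14.7
position: [0.6088, 0.0027, 0.1469]
tcp_rot: [[0.977, -0.213, 0.0], [-0.213, -0.977, -0.001], [0.001, 0.001, -1.0]]
force: [0.4, 1.1, 0.7]
opening: 0.003
grasp_force: 0.6
```

```bash
python3 - <<'E'
from bolt import *
here();bolt()
E
```

```text
t 14.7 tipB [-52.5 -25.4 121.9] F box [0.1 1.2 0.7] open 0.002547183872341807 zB [ 0.001 -0.001 -1.   ]
scene knob 86 [array([-63.6, -60.7, -44.3]), array([-33.4, -17.1, -14.4]), array([121.8, 131.9, 140.5])]
lid front z [ 98.9 101.5]
side knob 93 [array([-63.6, -59.2, -43. ]), array([-43.6, -19.9, -16.5]), array([123.4, 132.8, 140.6])]
lid front z [100.  102.3]
```

Request:
{"method": "apply_moves", "body": {
  "rows": [
    {"x": 0,"y": 2,"z": 0,"rx": 0,"ry": 0,"rz": 0,"claw": 255},
    {"x": 0,"y": 4,"z": 0,"rx": 0,"ry": 0,"rz": 0,"claw": 255},
    {"x": 0,"y": 6,"z": 0,"rx": 0,"ry": 0,"rz": 0,"claw": 255},
    {"x": 0,"y": 8,"z": 0,"rx": 0,"ry": 0,"rz": 0,"claw": 255},
    {"x": 0,"y": 9,"z": 0,"rx": 0,"ry": 0,"rz": 0,"claw": 255}
  ]
}}

```text
time_s: 15.42
position: [0.6069, -0.0062, 0.1468]
tcp_rot: [[0.977, -0.213, 0.0], [-0.213, -0.977, -0.001], [0.001, 0.001, -1.0]]
force: [-0.5, 1.0, 0.1]
opening: 0.005
grasp_force: 0.6
```

```bash
python3 - <<'E'
from h import *
here()
E
```

```text
t 15.425 tipB [-52.5 -34.5 121.8] F box [-0.7  0.9  0.1] open 0.005096767669509075 zB [ 0.001 -0.001 -1.   ]
```

Request:
{"method": "apply_moves", "body": {
  "rows": [
    {"x": 0,"y": 1.5,"z": 0,"rx": 0,"ry": 0,"rz": 0,"claw": 255},
    {"x": 0,"y": 3,"z": 0,"rx": 0,"ry": 0,"rz": 0,"claw": 255},
    {"x": 0,"y": 4.5,"z": 0,"rx": 0,"ry": 0,"rz": 0,"claw": 255},
    {"x": 0,"y": 6,"z": 0,"rx": 0,"ry": 0,"rz": 0,"claw": 255},
    {"x": 0,"y": 6,"z": 0,"rx": 0,"ry": 0,"rz": 0,"claw": 255}
  ]
}}

```text
time_s: 16.05
position: [0.6061, -0.0097, 0.1469]
tcp_rot: [[0.977, -0.214, 0.002], [-0.214, -0.977, 0.003], [0.001, -0.003, -1.0]]
force: [2.4, 7.5, -0.4]
opening: 0.007
grasp_force: 4.2
```

```bash
python3 - <<'E'
from h import *
here()
E
```

```text
t 16.05 tipB [-52.5 -38.  121.9] F box [ 0.8  7.9 -0.4] open 0.00735471450971704 zB [ 0.001  0.003 -1.   ]
```

Force is rising, so this is probably the stop. I press a little more to confirm.

Request:
{"method": "apply_moves", "body": {
  "rows": [
    {"x": 0,"y": 1.5,"z": 0,"rx": 0,"ry": 0,"rz": 0,"claw": 255},
    {"x": 0,"y": 3,"z": 0,"rx": 0,"ry": 0,"rz": 0,"claw": 255},
    {"x": 0,"y": 3,"z": 0,"rx": 0,"ry": 0,"rz": 0,"claw": 255}
  ]
}}

```text
time_s: 16.42
position: [0.6059, -0.0101, 0.1469]
tcp_rot: [[0.977, -0.215, 0.003], [-0.215, -0.977, 0.007], [0.002, -0.007, -1.0]]
force: [3.9, 14.2, 0.0]
opening: 0.004
grasp_force: 7.7
```

```bash
python3 - <<'E'
from h import *
here()
E
```

```text
t 16.425 tipB [-52.5 -38.3 121.9] F box [ 0.8 14.7  0. ] open 0.0037128482856769287 zB [ 0.002  0.007 -1.   ]
```

Request:
{"method": "apply_moves", "body": {
  "rows": [
    {"x": 0,"y": -15,"z": 0,"rx": 0,"ry": 0,"rz": 0,"claw": 255},
    {"x": 0,"y": -25,"z": -10,"rx": 0,"ry": 0,"rz": 0,"claw": 255},
    {"x": 0,"y": -60,"z": -50,"rx": 0,"ry": 0,"rz": 0,"claw": 255},
    {"x": 0,"y": -100,"z": -80,"rx": 0,"ry": 0,"rz": 0,"claw": 255},
    {"x": 0,"y": -120,"z": -80,"rx": 0,"ry": 0,"rz": 0,"claw": 255},
    {"x": 0,"y": -120,"z": -80,"rx": 0,"ry": 0,"rz": 0,"claw": 255}
  ]
}}

```text
time_s: 17.18
position: [0.6299, 0.1034, 0.2262]
tcp_rot: [[0.978, -0.211, -0.001], [-0.211, -0.978, -0.002], [-0.0, 0.002, -1.0]]
force: [-0.7, -0.4, -0.6]
opening: 0.007
grasp_force: 0.0
```

```bash
python3 - <<'E'
from bolt import *
here();bolt()
p,d=capture('wrist');cv2.imwrite('pics/wrist5.png',p[...,::-1])
E
```

```text
t 17.175 tipB [-53.4  77.5 201.2] F box [-0.6 -0.5 -0.6] open 0.006919369299218269 zB [-0.    -0.002 -1.   ]
scene knob 39 [array([-58.8, -54.3, -48.5]), array([-54.8, -49.9, -46. ]), array([123. , 135.1, 139.2])]
lid front z [ 99.1 101.4]
side knob 32 [array([-58. , -54.2, -51. ]), array([-55.6, -51.1, -47.3]), array([122.2, 135.4, 139.8])]
lid front z [ 99.9 101.9]
```

View pics/wrist5.png

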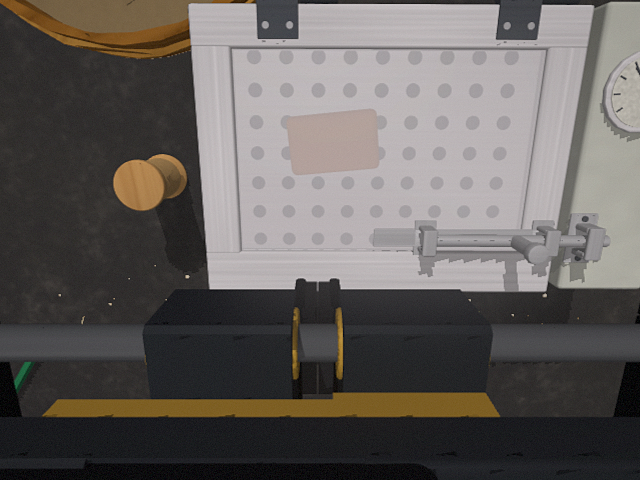

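The rod passes right through the keeper at (590,240), and the knob at (535,245) has moved fully across. I check the drawer once more and hand in.

```bash
python3 - <<'E'
from h import *
for n in('scene','side'):
    p,d=capture(n);W=cloud(n,d)[d>0];x,y,z=((W-C)@RB*1000).T
    f=(z>10)&(z<50)&(y>85)&(y<120)&(x<-80)&(x>-180);print(np.percentile(x[f],[5,50]))
print(hand_in())
E
```

```text
[-91.76039244 -90.18542687]
[-91.05449459 -88.99103836]
the job is handed in; nothing more can be done
None
```

The drawer is fully home, the lid was pushed down gently and is shut, and the bolt is across in its keeper; the job was handed in at about 17 s of the 51 s limit, with the arm clear of everything.

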